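Find the unlocked flap of the bench waste unit and push it open

ROBOT

A 7-joint arm with a two-finger parallel gripper is mounted at the origin on the work surface. World frame = base frame: x ahead of the robot, y to its left, z up, the work surface at z = 0. Lengths are in m, angles in rad, forces in N, time in s.
With the tool pointing down it reaches from about 0.425 to 0.825 m from the base axis. Payload 3.6 kg.
Tool frame: the origin (TCP) lies on the centre line of the jaws, within the pads' length; the fingertips stand 17 mm ahead of it and the grasp point (between the pads) lies 2 mm behind it; z points along the fingers, y is the direction in which the jaws open and shut (so a half turn about z gives the same grasp; the last joint's range is limited). The gripper opens to 93 mm and grips with 3 to 60 N. Pads are 15 mm wide; open, the fingers measure 128 mm over their backs; the gripper's body (75 mm by 188 mm) begins 65 mm behind the grasp point.
Start: joints at [1.208, 0.615, -0.013, 1.423, 0.008, 1.103, -0.04], TCP at [0.214, -0.614, 0.236] pointing down, gripper open.
Joint ranges: [-3.12, 3.12], [-0.3, 2.06], [-1.34, 1.32], [0.26, 2.42], [-1.36, 4.5], [0.01, 1.98], [-2.84, 2.84]. Speed limits (rad/s): [2.79, 2.79, 3.14, 3.14, 3.14, 3.14, 3.14].

INTERFACE

Orientations are given as a 3x3 rotation matrix whose columns are the frame's x, y, z axes.
In Python, from station import read_state, get_image, camera_info, hand_in, cut_out gives the robot as it stands.
- The arm moves only by the tool servo_tool, never from a script. Its argument "increments" is a list of rows, each an object with "fingers": the gripper command: -1 is fully open, 1 is shut, values between are in proportion; "delta_pos": the shift along the tool's x, y, z in mm, a list of three; "rot": the turn, a rotation vector about the tool's x, y, z in degrees, a list of three. In form: [{"fingers": fingers, "delta_pos": [dx, dy, dz], "rot": [ax, ay, az]}, ...]. A call has 1 to 20 rows; each row is the pose to reach, as a shift and turn from the pose measured when the call began, along the tool's axes at that moment; what a row does not reach only later rows make up. A row lasts 1/8 s, in which the tool goes at most 62.5 mm and 10.7 degrees, less where a joint would pass 70% of its speed; a pose out of reach is approached as far as the arm can. A call with a gripper value outside its range is refused whole. The fingers move at their own pace and stop on an object; "force" is the grip in N (left out, the last holds). Time passes only in rows, so rows that repeat a pose let the fingers close. It gives the time, the measured TCP pose, the force and the opening at its end, in the units of the state.
- read_state(): the state, without advancing time (a new reading comes with each control period).
- get_image(name): name is "scene" or "side" or "wrist"; returns the picture (480x640x3 uint8, red, green, blue); there is no depth.
- camera_info(name): a dict with "mtx" (3x3 intrinsics, pixels), "world_from_camera" (4x4, takes a point from camera to world coordinates). Camera axes: x right, y up, looking along -z (the intrinsics and any distortion apply to the point x, -y, -z); pixel columns grow to the right and rows downward; lengths in m; the calibration is good to about 2 mm. A picture is of the moment at which its call begins: read the wrist's pose just before it. camera_info takes no time and is no camera call; for the wrist camera it gives the pose at the moment of the call.
- hand_in(): hands the job in, once; it reports no verdict.
Trained networks look in the newest picture that a camera, given by its name, has taken for a name from the list of things; names that differ only in an ending like _2 or _b are one class to them, and where a whole thing is asked for, a point or a joint stands for the part that bears it (a point fixed in the world has none). Each returns a list of dicts, best first, with "p" (0 to 1); they miss things now and then, are a little off and sometimes report something else, mostly with a low value. They report only what shows in the picture. A call takes as long as a camera call.
- cut_out(thing, camera): "pixels" (480x640 bool, what is visible of it) and "bbox" ([left, top, right, bottom] in pixels, round what is visible of it).
The state is a dict: "t": time; "joint_pos": joint angles; "joint_velocities": joint speeds; "tau": joint torques, N m; "tool_pos": TCP position; "tcp_rot": TCP orientation; "wrist_force": force on the tool from outside, world axes, zero at the start; "moment": the same for the moment, N m; "grip_width": finger opening in m.
Only numpy, scipy, OpenCV 4.12 (cv2) and the standard library are available. Lean on these libraries where they do the work, as an engineer would, in place of code of your own. Each camera call takes 0.05 s, during which the arm holds its last target. There are 200 camera calls.

TASK

Three of the four yellow flaps on the white waste unit beside the microscope are locked and one is free. Press gently on the end of one flap after another with the fingertips until you find the one that rocks, then push it down at one end until it is open to its stop, leave it open, and move clear. Pick nothing up, and leave the vial, well plate, jar and timer where they stand.

Things in the scene. Friction and masses are not known exactly. Their poses are not given: they have to be found in the camera images.
- station: White bench waste unit, fixed, 150 mm deep (x) by 485 mm wide (y from -200 to +285 mm), 85 mm high. Origin on the bench under the middle of the row of flaps; +x to its back (roughly away from the robot), +y along the row. About 40 mm of free depth below the free flap's shut position; openings 2 to 3 mm wider than the flaps all round. From y = +190 to +285 mm a solid ledge at deck height, where the vial stands.
- flap_1_top (a point): Yellow plastic rocker flap 110 x 80 x 6 mm (long side along the unit's x), no. 1 of 4 alike: centre of its top face, flush with the unit's deck, 85 mm above the bench; -142.5 mm along the unit's y. It moves and turns with the flap: x along the flap's length, z out of its top face. Black grip ribs mark both short ends.
- flap_1 (a joint): Tilt of flap 1 (rad) about a pivot through its middle along the unit's y. 0 = shut, level (start); positive = the end nearer the robot (-x) is down; negative = the far end is down. Locked: ends give 1 to 3 mm under 5 to 25 N, and stay under 0.04 rad when let go. The one free flap tips either way under about 3 N pressed 35 mm from the pivot (friction, no spring: it stays where left) and stops fully open on a soft buffer at about +0.8 or -0.8.
- flap_2_top (a point): Yellow plastic rocker flap 110 x 80 x 6 mm (long side along the unit's x), no. 2 of 4 alike: centre of its top face, flush with the unit's deck, 85 mm above the bench; -47.5 mm along the unit's y. It moves and turns with the flap: x along the flap's length, z out of its top face. Black grip ribs mark both short ends.
- flap_2 (a joint): Tilt of flap 2 (rad) about a pivot through its middle along the unit's y. 0 = shut, level (start); positive = the end nearer the robot (-x) is down; negative = the far end is down. Locked: ends give 1 to 3 mm under 5 to 25 N, and stay under 0.04 rad when let go. The one free flap tips either way under about 3 N pressed 35 mm from the pivot (friction, no spring: it stays where left) and stops fully open on a soft buffer at about +0.8 or -0.8.
- flap_3_top (a point): Yellow plastic rocker flap 110 x 80 x 6 mm (long side along the unit's x), no. 3 of 4 alike: centre of its top face, flush with the unit's deck, 85 mm above the bench; 47.5 mm along the unit's y. It moves and turns with the flap: x along the flap's length, z out of its top face. Black grip ribs mark both short ends.
- flap_3 (a joint): Tilt of flap 3 (rad) about a pivot through its middle along the unit's y. 0 = shut, level (start); positive = the end nearer the robot (-x) is down; negative = the far end is down. Locked: ends give 1 to 3 mm under 5 to 25 N, and stay under 0.04 rad when let go. The one free flap tips either way under about 3 N pressed 35 mm from the pivot (friction, no spring: it stays where left) and stops fully open on a soft buffer at about +0.8 or -0.8.
- flap_4_top (a point): Yellow plastic rocker flap 110 x 80 x 6 mm (long side along the unit's x), no. 4 of 4 alike: centre of its top face, flush with the unit's deck, 85 mm above the bench; 142.5 mm along the unit's y. It moves and turns with the flap: x along the flap's length, z out of its top face. Black grip ribs mark both short ends.
- flap_4 (a joint): Tilt of flap 4 (rad) about a pivot through its middle along the unit's y. 0 = shut, level (start); positive = the end nearer the robot (-x) is down; negative = the far end is down. Locked: ends give 1 to 3 mm under 5 to 25 N, and stay under 0.04 rad when let go. The one free flap tips either way under about 3 N pressed 35 mm from the pivot (friction, no spring: it stays where left) and stops fully open on a soft buffer at about +0.8 or -0.8.
- vial: Small amber vial with blue cap, 34 mm across, 50 mm tall, standing on the unit's ledge at its +y end; origin at the centre of its underside. Must not be moved.
- well_plate: White multi-well plate, 86 x 128 x 21 mm, lying on the bench in front of the unit (robot's side); origin at the centre of its underside. Must not be moved.
- amber_jar: Amber jar with white lid, 60 mm across, 70 mm tall, on the bench behind the unit; origin at the centre of its underside. Must not be moved.
- timer: White bench timer, 70 x 75 x 20 mm, on the bench behind the unit; origin at the centre of its underside. Must not be moved.

How it is judged:
At the end, for the whole second after the job is handed in: One flap stands open by more than 0.66 rad (its stop is at 0.8), either way, and is at rest; the other three are level within 0.08 rad; the vial, plate, jar and timer are within 15 mm of where they stood (((value of joint flap_1 above 0.66 rad and velocity of joint flap_1 between -0.05 and 0.05 rad/s and value of joint flap_2 between -0.08 and 0.08 rad and value of joint flap_3 between -0.08 and 0.08 rad and value of joint flap_4 between -0.08 and 0.08 rad) or (value of joint flap_1 below -0.66 rad and velocity of joint flap_1 between -0.05 and 0.05 rad/s and value of joint flap_2 between -0.08 and 0.08 rad and value of joint flap_3 between -0.08 and 0.08 rad and value of joint flap_4 between -0.08 and 0.08 rad) or (value of joint flap_2 above 0.66 rad and velocity of joint flap_2 between -0.05 and 0.05 rad/s and value of joint flap_1 between -0.08 and 0.08 rad and value of joint flap_3 between -0.08 and 0.08 rad and value of joint flap_4 between -0.08 and 0.08 rad) or (value of joint flap_2 below -0.66 rad and velocity of joint flap_2 between -0.05 and 0.05 rad/s and value of joint flap_1 between -0.08 and 0.08 rad and value of joint flap_3 between -0.08 and 0.08 rad and value of joint flap_4 between -0.08 and 0.08 rad) or (value of joint flap_3 above 0.66 rad and velocity of joint flap_3 between -0.05 and 0.05 rad/s and value of joint flap_1 between -0.08 and 0.08 rad and value of joint flap_2 between -0.08 and 0.08 rad and value of joint flap_4 between -0.08 and 0.08 rad) or (value of joint flap_3 below -0.66 rad and velocity of joint flap_3 between -0.05 and 0.05 rad/s and value of joint flap_1 between -0.08 and 0.08 rad and value of joint flap_2 between -0.08 and 0.08 rad and value of joint flap_4 between -0.08 and 0.08 rad) or (value of joint flap_4 above 0.66 rad and velocity of joint flap_4 between -0.05 and 0.05 rad/s and value of joint flap_1 between -0.08 and 0.08 rad and value of joint flap_2 between -0.08 and 0.08 rad and value of joint flap_3 between -0.08 and 0.08 rad) or (value of joint flap_4 below -0.66 rad and velocity of joint flap_4 between -0.05 and 0.05 rad/s and value of joint flap_1 between -0.08 and 0.08 rad and value of joint flap_2 between -0.08 and 0.08 rad and value of joint flap_3 between -0.08 and 0.08 rad)) and distance of each of vial, well_plate, amber_jar, timer from where it was at the start of the episode below 0.015 m); the robot touches nothing.
It fails at once if the vial is moved by more than 15 mm, lifted or tipped (distance of vial from where it was at the start of the episode above 0.015 m or angle between vial's own z axis and vertical above 0.3 rad).
It fails at once if the well plate is moved by more than 15 mm, lifted or tipped (distance of well_plate from where it was at the start of the episode above 0.015 m or angle between well_plate's own z axis and vertical above 0.3 rad).
It fails at once if the amber jar is moved by more than 15 mm, lifted or tipped (distance of amber_jar from where it was at the start of the episode above 0.015 m or angle between amber_jar's own z axis and vertical above 0.3 rad).
It fails at once if the timer is moved by more than 15 mm, lifted or tipped (distance of timer from where it was at the start of the episode above 0.015 m or angle between timer's own z axis and vertical above 0.3 rad).
It fails at once if a flap or the unit is pressed with more than 40 N (contact force between any of the fingers, the arm and station above 40 N).
It also fails if it takes over 40 s, if anything falls off the work surface, if the arm or the gripper's body presses on something with over 40 N, if the wrist force passes 120 N, or if a joint passes its speed limit or range.

## Working session

There is one attempt and no reset: what is moved stays moved. The work goes in short steps, Python scripts to look and compute and a tool call to move; the robot and the scene stay as the last step left them, time stands still between calls to the robot, and variables do not carry over. Pictures are saved under pics/ and viewed, about 8 in all and at most 12, crops included, and the job is handed in when it is done.

Besides the shell and the picture viewer there is one more tool, called as name(argument=value, ...), one argument or row to a line, values as JSON. servo_tool: Moves the arm, as the interface text tells. Its arguments: {"type":"object","properties":{"increments":{"type":"array","items":{"type":"object","properties":{"fingers":{"type":"number"},"delta_pos":{"type":"array","items":{"type":"number"}},"rot":{"type":"array","items":{"type":"number"}}}}},"force":{"type":"number"}},"required":["increments"]}

```bash
mkdir -p pics; python3 - <<'E'
from station import *
import cv2,numpy as np
s=read_state();print(s['t'],s['tool_pos'],np.round(s['tcp_rot'],3).tolist(),s['wrist_force'],s['grip_width'])
for n in("scene","side"):
    cv2.imwrite(f"pics/{n}0.png",get_image(n)[:,:,::-1]);c=camera_info(n);print(n,c)
    for t in("flap_1_top","station","vial","well_plate","amber_jar","timer"):
        for d in cut_out(t,n):
            if d['p']>.3:
                ys,xs=np.nonzero(d['pixels']);print(t,round(d['p'],2),d['bbox'],xs.mean().round(1),ys.mean().round(1))
E
```

```text
0.0 [ 0.21393612 -0.61298539  0.2344629 ] [[0.944, 0.33, -0.001], [0.33, -0.944, 0.002], [-0.0, -0.003, -1.0]] [-0.31021744 -0.46228282 -0.25539476] 0.09281709236388551
scene {'mtx': array([[595.50668114,   0.        , 317.97658228],
       [  0.        , 595.50668114, 249.41710521],
       [  0.        ,   0.        ,   1.        ]]), 'world_from_camera': array([[-0.85424899, -0.39280313,  0.3405354 ,  0.88551902],
       [ 0.51979674, -0.65591989,  0.54733942,  0.5756033 ],
       [ 0.0083673 ,  0.64457334,  0.76449669,  0.78074082],
       [ 0.        ,  0.        ,  0.        ,  1.        ]])}
flap_1_top 0.76 [235.5, 164.2, 316.4, 221.1] 276.1 191.4
station 0.74 [219.7, 155.7, 501.1, 433.2] 357.8 290.2
vial 0.78 [423.4, 324.5, 451.4, 369.0] 434.9 347.7
well_plate 0.88 [329.8, 168.5, 410.4, 231.9] 369.5 197.9
well_plate 0.32 [424.3, 324.4, 448.8, 369.3] 434.8 347.5
amber_jar 0.9 [204.9, 253.4, 244.6, 307.8] 221.8 278.8
timer 0.32 [344.7, 268.3, 434.4, 343.2] 389.3 305.2
side {'mtx': array([[617.22343905,   0.        , 319.6550031 ],
       [  0.        , 617.22343905, 238.60800843],
       [  0.        ,   0.        ,   1.        ]]), 'world_from_camera': array([[ 0.98164902,  0.08469835, -0.17085491,  0.43264404],
       [-0.18909139,  0.54833844, -0.81459769, -0.69355577],
       [ 0.02469123,  0.83195622,  0.55429162,  0.59810275],
       [ 0.        ,  0.        ,  0.        ,  1.        ]])}
flap_1_top 0.75 [275.3, 272.9, 365.1, 321.6] 319.9 296.0
station 0.73 [212.2, 155.0, 388.4, 382.8] 299.3 270.3
vial 0.65 [259.5, 135.7, 277.9, 166.0] 267.9 151.9
vial 0.36 [238.4, 179.8, 312.6, 213.7] 272.2 192.2
amber_jar 0.85 [381.0, 249.6, 426.1, 307.0] 404.3 276.6
amber_jar 0.62 [244.2, 201.6, 324.5, 243.9] 285.2 221.4
timer 0.74 [328.9, 201.5, 373.0, 228.7] 350.3 215.6
```

View pics/scene0.png

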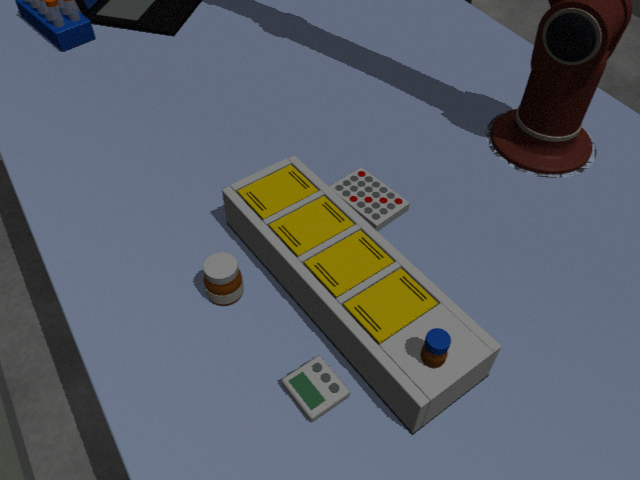

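View pics/side0.png

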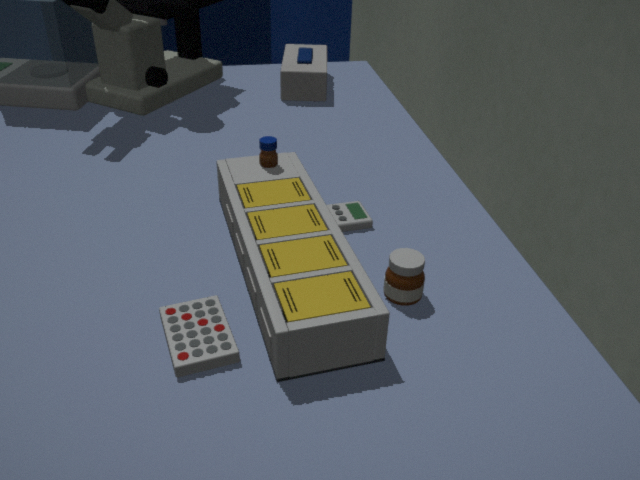

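The scene picture shows four flaps in a row, with centres from about (277,191) for flap 1 to (390,303) for flap 4. The vial is at (435,348), the plate at (370,198), the jar at (222,279) and the timer at (315,387). The side picture shows the same layout. Next I'll project the yellow areas onto z = 0.085.

```bash
cat > h.py <<'E'
import cv2,numpy as np
def ray(c,u,v,z):
    K=c['mtx'];T=c['world_from_camera'];d=T[:3,:3]@np.array([(u-K[0,2])/K[0,0],-(v-K[1,2])/K[1,1],-1]);o=T[:3,3]
    return o+d*(z-o[2])/d[2]
def yellow(im):
    h=cv2.cvtColor(im,cv2.COLOR_RGB2HSV);m=cv2.inRange(h,(22,150,80),(36,255,255))
    m=cv2.morphologyEx(m,cv2.MORPH_CLOSE,np.ones((3,3)))
    cs=[c for c in cv2.findContours(m,cv2.RETR_EXTERNAL,cv2.CHAIN_APPROX_NONE)[0] if cv2.contourArea(c)>800]
    return [cv2.convexHull(c) for c in cs]
def flaps(c,im):
    r=[]
    for q in yellow(im):
        P=np.array([ray(c,*p[0],.085)[:2] for p in q]).astype(np.float32)*1000
        r.append(cv2.minAreaRect(P))
    return r
E
python3 - <<'E'
from station import *
from h import *
s=read_state();R=s['tcp_rot'];A=[]
for n in("scene","side"):
    c=camera_info(n);im=cv2.cvtColor(cv2.imread(f"pics/{n}0.png"),cv2.COLOR_BGR2RGB)
    f=sorted(flaps(c,im),key=lambda r:r[0][1]);A.append([r[0] for r in f])
    for r in f:print(n,np.round(r[0],1),np.round(r[1],1),round(r[2],1))
M=np.mean(A,0);d=M[3]-M[0];d/=np.linalg.norm(d);print("y axis",d,"x axis",d[1],-d[0],np.degrees(np.arctan2(-d[0],d[1])))
X=np.array([d[1],-d[0]])
for m in M:
    for o in(-40,40):
        p=m+o*X;print(o,p.round(1),"reach",np.linalg.norm(p).round(0))
c=camera_info("scene")
print("vial",ray(c,436.5,341,.135),"plate",ray(c,369.5,197.9,.02),"jar",ray(c,222,266,.07),"timer",ray(c,315,385,.02))
E
```

```text
scene [566.3 -67.7] [110.3  80.4] 5.5
scene [557.3  26.9] [110.2  80.5] 5.5
scene [548.2 121.5] [110.2  80.5] 5.5
scene [539.1 215.9] [110.2  80.9] 5.4
side [566.5 -71. ] [109.8  78.7] 5.6
side [557.4  23.6] [109.5  78. ] 5.6
side [548.1 118.4] [109.5  77.5] 5.6
side [539.1 212.7] [109.2  76.8] 5.4
y axis [-0.09569988  0.99541023] x axis 0.9954102338929792 0.09569987597235625 5.4916032916386435
-40 [526.6 -73.2] reach 532.0
40 [606.2 -65.5] reach 610.0
-40 [517.5  21.4] reach 518.0
40 [597.2  29.1] reach 598.0
-40 [508.4 116.1] reach 521.0
40 [588.  123.8] reach 601.0
-40 [499.3 210.5] reach 542.0
40 [578.9 218.1] reach 619.0
vial [0.54828963 0.31863552 0.135     ] plate [ 0.40369538 -0.02514693  0.02      ] jar [0.71148732 0.01987516 0.07      ] timer [0.67946417 0.24118521 0.02      ]
```

The sizes and 95 mm pitch match the description, and the two cameras agree to about 3 mm. I'll close the fingers, align the tool with the unit and go above flap 1's far end.

servo_tool(
  force=10,
  increments=[
    {"fingers": 1, "delta_pos": [50, -35, 5], "rot": [0, 0, 3]},
    {"fingers": 1, "delta_pos": [98, -69, 10], "rot": [0, 0, 6]},
    {"fingers": 1, "delta_pos": [147, -104, 20], "rot": [0, 0, 9]},
    {"fingers": 1, "delta_pos": [196, -138, 30], "rot": [0, 0, 12]},
    {"fingers": 1, "delta_pos": [245, -173, 40], "rot": [0, 0, 13.8]},
    {"fingers": 1, "delta_pos": [294, -208, 50], "rot": [0, 0, 13.8]},
    {"fingers": 1, "delta_pos": [343, -242, 60], "rot": [0, 0, 13.8]},
    {"fingers": 1, "delta_pos": [392, -277, 70], "rot": [0, 0, 13.8]},
    {"fingers": 1, "delta_pos": [441, -311, 75], "rot": [0, 0, 13.8]},
    {"fingers": 1, "delta_pos": [490, -346, 75], "rot": [0, 0, 13.8]},
    {"fingers": 1, "delta_pos": [525, -370, 75], "rot": [0, 0, 13.8]},
    {"fingers": 1, "delta_pos": [549, -388, 75], "rot": [0, 0, 13.8]},
    {"fingers": 1, "delta_pos": [549, -388, 75], "rot": [0, 0, 13.8]},
    {"fingers": 1, "delta_pos": [549, -388, 75], "rot": [0, 0, 13.8]},
  ],
)

```text
t: 2.45
tool_pos: [0.6039, -0.0681, 0.1606]
tcp_rot: [[0.996, 0.093, -0.001], [0.093, -0.996, -0.001], [-0.001, 0.001, -1.0]]
wrist_force: [-0.4, 0.5, -1.0]
grip_width: 0.0004
```

```bash
python3 - <<'E'
from station import *
import cv2,numpy as np
s=read_state();print(s['t'],s['tool_pos'],np.round(s['tcp_rot'],3).tolist(),s['wrist_force'],s['grip_width'])
cv2.imwrite("pics/scene1.png",get_image("scene")[100:400,180:580,::-1])
E
```

```text
2.45 [ 0.60391695 -0.06814481  0.16061737] [[0.996, 0.093, -0.001], [0.093, -0.996, -0.001], [-0.001, 0.001, -1.0]] [-0.42499514  0.47005596 -0.97881901] 0.00040675007367995915
```

View pics/scene1.png

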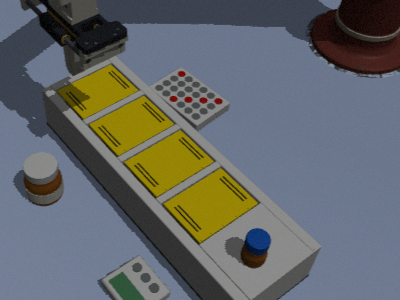

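The fingers hang over flap 1's far rib end, around (85,80) in the crop. I'll press gently.

servo_tool(
  increments=[
    {"fingers": 1, "delta_pos": [0, 0, 30], "rot": [0, 0, 0]},
    {"fingers": 1, "delta_pos": [0, 0, 54], "rot": [0, 0, 0]},
    {"fingers": 1, "delta_pos": [0, 0, 56], "rot": [0, 0, 0]},
    {"fingers": 1, "delta_pos": [0, 0, 58], "rot": [0, 0, 0]},
    {"fingers": 1, "delta_pos": [0, 0, 60], "rot": [0, 0, 0]},
    {"fingers": 1, "delta_pos": [0, 0, 60], "rot": [0, 0, 0]},
  ],
)

```text
t: 3.25
tool_pos: [0.6044, -0.0694, 0.1018]
tcp_rot: [[0.996, 0.092, 0.001], [0.092, -0.996, -0.002], [0.001, 0.003, -1.0]]
wrist_force: [0.0, 0.0, 2.9]
grip_width: 0.0006
```

servo_tool(
  increments=[
    {"fingers": 1, "delta_pos": [0, 0, 1], "rot": [0, 0, 0]},
    {"fingers": 1, "delta_pos": [0, 0, 2], "rot": [0, 0, 0]},
    {"fingers": 1, "delta_pos": [0, 0, 2.5], "rot": [0, 0, 0]},
  ],
)

```text
t: 3.62
tool_pos: [0.6045, -0.0694, 0.1011]
tcp_rot: [[0.996, 0.092, 0.002], [0.092, -0.996, -0.002], [0.002, 0.003, -1.0]]
wrist_force: [-2.7, -0.6, 11.7]
grip_width: 0.0003
```

Flap 1 resists: 12 N for 0.7 mm, so it is locked. Next, flap 2.

servo_tool(
  increments=[
    {"fingers": 1, "delta_pos": [0, 0, -15], "rot": [0, 0, 0]},
    {"fingers": 1, "delta_pos": [0, -48, -20], "rot": [0, 0, 0]},
    {"fingers": 1, "delta_pos": [0, -95, -15], "rot": [0, 0, 0]},
    {"fingers": 1, "delta_pos": [0, -95, -6], "rot": [0, 0, 0]},
    {"fingers": 1, "delta_pos": [0, -95, -3], "rot": [0, 0, 0]},
    {"fingers": 1, "delta_pos": [0, -95, -1], "rot": [0, 0, 0]},
    {"fingers": 1, "delta_pos": [0, -95, 0], "rot": [0, 0, 0]},
    {"fingers": 1, "delta_pos": [0, -95, 1.5], "rot": [0, 0, 0]},
    {"fingers": 1, "delta_pos": [0, -95, 2.5], "rot": [0, 0, 0]},
  ],
)

```text
t: 4.75
tool_pos: [0.5961, 0.0235, 0.0987]
tcp_rot: [[0.996, 0.09, 0.003], [0.09, -0.996, -0.004], [0.002, 0.004, -1.0]]
wrist_force: [-0.8, -2.6, 2.9]
grip_width: 0.0008
```

servo_tool(
  increments=[
    {"fingers": 1, "delta_pos": [0, 0, 1], "rot": [0, 0, 0]},
    {"fingers": 1, "delta_pos": [0, 0, 2], "rot": [0, 0, 0]},
    {"fingers": 1, "delta_pos": [0, 0, 3], "rot": [0, 0, 0]},
  ],
)

```text
t: 5.12
tool_pos: [0.596, 0.0235, 0.0956]
tcp_rot: [[0.996, 0.09, 0.002], [0.091, -0.996, -0.004], [0.002, 0.004, -1.0]]
wrist_force: [-0.5, -1.1, 3.2]
grip_width: 0.0005
```

Flap 2 gives freely: it has moved 6 mm at about 3 N. I'll push it down.

servo_tool(
  increments=[
    {"fingers": 1, "delta_pos": [0, 0, 3], "rot": [0, 0, 0]},
    {"fingers": 1, "delta_pos": [0, 0, 6], "rot": [0, 0, 0]},
    {"fingers": 1, "delta_pos": [0, 0, 9], "rot": [0, 0, 0]},
    {"fingers": 1, "delta_pos": [0, 0, 12], "rot": [0, 0, 0]},
    {"fingers": 1, "delta_pos": [0, 0, 15], "rot": [0, 0, 0]},
    {"fingers": 1, "delta_pos": [0, 0, 18], "rot": [0, 0, 0]},
    {"fingers": 1, "delta_pos": [0, 0, 20], "rot": [0, 0, 0]},
    {"fingers": 1, "delta_pos": [0, 0, 20], "rot": [0, 0, 0]},
  ],
)

```text
t: 6.12
tool_pos: [0.5963, 0.0236, 0.0753]
tcp_rot: [[0.996, 0.091, 0.003], [0.091, -0.996, -0.004], [0.003, 0.004, -1.0]]
wrist_force: [0.9, 1.0, 1.9]
grip_width: 0.0003
```

servo_tool(
  increments=[
    {"fingers": 1, "delta_pos": [0, 0, 2], "rot": [0, 0, 0]},
    {"fingers": 1, "delta_pos": [0, 0, 4], "rot": [0, 0, 0]},
    {"fingers": 1, "delta_pos": [0, 0, 5.5], "rot": [0, 0, 0]},
    {"fingers": 1, "delta_pos": [0, 0, 6.5], "rot": [0, 0, 0]},
  ],
)

```text
t: 6.62
tool_pos: [0.5978, 0.0236, 0.0697]
tcp_rot: [[0.996, 0.091, 0.006], [0.091, -0.996, -0.004], [0.006, 0.004, -1.0]]
wrist_force: [1.3, -0.1, 7.7]
grip_width: 0.0005
```

servo_tool(
  increments=[
    {"fingers": 1, "delta_pos": [0, 0, 1], "rot": [0, 0, 0]},
    {"fingers": 1, "delta_pos": [0, 0, 2], "rot": [0, 0, 0]},
    {"fingers": 1, "delta_pos": [0, 0, 2], "rot": [0, 0, 0]},
  ],
)

```text
t: 7.0
tool_pos: [0.5989, 0.0236, 0.0684]
tcp_rot: [[0.996, 0.09, 0.009], [0.09, -0.996, -0.004], [0.009, 0.004, -1.0]]
wrist_force: [1.2, 0.3, 4.7]
grip_width: 0.0004
```

At this depth the lever geometry gives about 0.78 rad. I'll lift clear and look.

servo_tool(
  increments=[
    {"fingers": 1, "delta_pos": [0, 0, -15], "rot": [0, 0, 0]},
    {"fingers": 1, "delta_pos": [0, 0, -40], "rot": [0, 0, 0]},
    {"fingers": 1, "delta_pos": [0, 0, -90], "rot": [0, 0, 0]},
    {"fingers": 1, "delta_pos": [0, 50, -140], "rot": [0, 0, 0]},
    {"fingers": 1, "delta_pos": [0, 110, -160], "rot": [0, 0, 0]},
    {"fingers": 1, "delta_pos": [0, 170, -160], "rot": [0, 0, 0]},
    {"fingers": 1, "delta_pos": [0, 230, -160], "rot": [0, 0, 0]},
    {"fingers": 1, "delta_pos": [0, 250, -160], "rot": [0, 0, 0]},
    {"fingers": 1, "delta_pos": [0, 250, -160], "rot": [0, 0, 0]},
  ],
)

```text
t: 8.12
tool_pos: [0.6189, -0.2263, 0.2289]
tcp_rot: [[0.996, 0.087, 0.007], [0.087, -0.996, -0.003], [0.007, 0.004, -1.0]]
wrist_force: [0.1, 0.1, 0.0]
grip_width: 0.0005
```

```bash
python3 - <<'E'
from station import *
from h import *
s=read_state();print(s['t'],s['tool_pos'],s['wrist_force'])
o=[]
for n,(a,b) in {"scene":(120,180),"side":(110,160)}.items():
    im=get_image(n);c=camera_info(n);o.append(cv2.resize(im[a:a+300,b:b+300],(400,600) if 0 else (400,400),interpolation=cv2.INTER_CUBIC))
    for r in sorted(flaps(c,im),key=lambda r:r[0][1]):print(n,np.round(r[0],1),np.round(r[1],1))
    for t in("vial","well_plate","amber_jar","timer"):
        d=cut_out(t,n)
        if d:print(t,round(d[0]['p'],2),d[0]['bbox'])
    # predicted far-edge of flap 2 for tilts
    ctr=np.array([.5573,.0252]);X=np.array([.9954,.0957]);Y=np.array([-.0957,.9954]);T=np.linalg.inv(c['world_from_camera'])
    for th in(0,.5,.66,.8):
        u=[]
        for sx in(-55,55):
            p=np.r_[ctr+X*sx/1000*np.cos(th),.085-sx/1000*np.sin(th),1];q=T@p;k=c['mtx']@np.array([q[0],-q[1],-q[2]]);u+=list((k[:2]/k[2]).round(0))
        print(n,th,"near mid",u[:2],"far mid",u[2:])
cv2.imwrite("pics/end.png",np.hstack(o)[:,:,::-1])
E
```

```text
8.125 [ 0.618934   -0.22626678  0.22885086] [0.06905281 0.14331499 0.04368637]
scene [559.9 -20.7] [119.1 175.9]
scene [548.2 121.5] [110.2  80.5]
scene [539.1 216. ] [110.2  80.5]
vial 0.84 [422.4, 326.4, 455.1, 368.5]
well_plate 0.72 [331.4, 170.5, 410.5, 231.4]
amber_jar 0.81 [203.2, 253.9, 246.3, 307.4]
timer 0.91 [283.5, 355.4, 351.7, 421.9]
scene 0 near mid [np.float64(338.0), np.float64(208.0)] far mid [np.float64(282.0), np.float64(239.0)]
scene 0.5 near mid [np.float64(335.0), np.float64(199.0)] far mid [np.float64(286.0), np.float64(248.0)]
scene 0.66 near mid [np.float64(333.0), np.float64(197.0)] far mid [np.float64(289.0), np.float64(249.0)]
scene 0.8 near mid [np.float64(330.0), np.float64(195.0)] far mid [np.float64(292.0), np.float64(250.0)]
side [566.5 -70.8] [109.1  79.3]
side [552.5  70.9] [109.7 171.6]
side [539.2 212.8] [109.1  76.1]
vial 0.57 [259.9, 135.0, 275.9, 166.5]
well_plate 0.97 [158.0, 294.9, 240.3, 374.9]
amber_jar 0.62 [379.2, 251.8, 429.9, 308.5]
timer 0.65 [328.8, 203.4, 374.3, 228.5]
side 0 near mid [np.float64(264.0), np.float64(260.0)] far mid [np.float64(338.0), np.float64(249.0)]
side 0.5 near mid [np.float64(268.0), np.float64(244.0)] far mid [np.float64(333.0), np.float64(264.0)]
side 0.66 near mid [np.float64(272.0), np.float64(239.0)] far mid [np.float64(329.0), np.float64(268.0)]
side 0.8 near mid [np.float64(275.0), np.float64(235.0)] far mid [np.float64(326.0), np.float64(272.0)]
```

View pics/end.png

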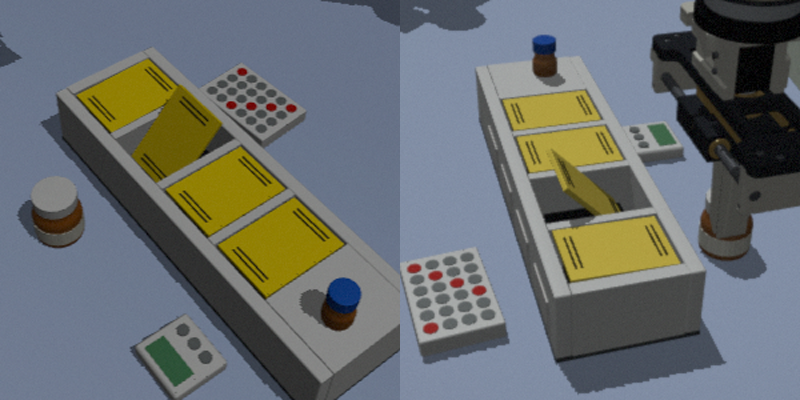

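The picture shows flap 2 standing steeply open with its far end down; its raised edge centre is near (331,198) in the scene image, where I predict (330,195) for 0.8 rad. The other flaps are level, and the vial, plate, jar and timer are where they were. The arm is clear and the wrist reads about 0 N.

```bash
python3 -c "
from station import *
print(hand_in())"
```

```text
the job is handed in; nothing more can be done
None
```

Flap 2 is the free one. I left it open at its far end, moved the arm clear and handed the job in at about 8 s; no verdict came back.

- **Finding it:** Flap 1 was locked, giving 0.7 mm at about 12 N. Flap 2 rocked at about 3 N. I did not press flaps 3 and 4.
- **Opening it:** I pushed flap 2 down until the tip was about 33 mm below deck. The force peaked at about 8 N there, then dropped to about 5 N as the fingertip slid slightly outward.
- **How far open:** The push depth gives about 0.8 rad. The final pictures agree to about 4 px, which by eye is consistent with 0.75 to 0.8 rad. I had no direct reading of the flap's angle.
- **Other things:** In the final pictures the other three flaps look level. The vial, plate, jar and timer show no visible movement; their detected outlines changed only by a few pixels of detector noise, but two had no good starting outline in one view, so I judged those by eye. The wrist force was about 0 N with the arm clear.
- **Check that failed:** The yellow-area fit merged flap 2 with a neighbour in the last pictures, so I judged flap 2 from the image and the push depth instead.

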